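# Close and lock the dust extractor's cover

### The job

On the jeweller's bench, swing the blue cover of the dust extractor shut. Then press its orange sprung stud in until you feel it reach the firm buffer, and while holding it in turn it a quarter turn clockwise until it locks and stays in by itself; do not turn it before it is fully in, do not force it, and leave the ring box, torch and soldering block where they are.

Things in the scene. Friction and masses are not known exactly. Their poses are not given: they have to be found in the camera images.
- extractor: dust extractor, a grey open-topped box fixed to the bench, 160 (x) by 180 (y) by 100 mm high, with a black hose port on its +x face. Origin: centre of its underside. The cover is hinged along its +x top edge; the catch for the stud is hidden in a slotted steel shroud inside, out of reach.
- cover (a joint): angle of the cover in rad: 0 shut, grows as it opens upward (up to 1.6). Its stiff hinge holds it wherever it is left; about 2 to 5 N near its free edge moves it.
- cover_hinge (a point): on the hinge axis, midway along it: 78 mm towards +x from the extractor's centre and 100 mm above its underside, level with the cover's underside. The hinge axis is the extractor's y axis. This frame turns with the cover: -x runs along the cover from the hinge to the free edge, z is the cover's outward normal.
- cover_edge (a point): middle of the free edge of the blue cover, on its outer (upper) face, 158 mm from the hinge. The cover is a 158 x 176 x 5 mm plate; its outer face is free for a push on both sides of the stud (the stud's head is 40 mm across and stands on the centre line, 123 mm from the hinge).
- stud_top (a point): centre of the top face of the stud's orange wing (40 mm long along this frame's x, 12 mm thick along y, 26 mm tall) which stands on a black flange 40 mm across and 4 mm thick. Its z is the stud's axis, normal to the cover. At rest the top is 52.5 mm above the cover's outer face and the flange's underside 22.5 mm above it.
- stud: the whole stud: wing, flange and a steel stem with a cross bar inside the box. Origin on its axis, 57.5 mm below the wing's top. It can turn only when pressed past the catch. More than 12 N of the bar on catch or buffer, beyond the spring's own force (pressing on against the buffer, or turning too soon), damages it.
- stud_press (a joint): how far the stud is pressed in, m: 0 out, up to 0.0205. Spring: 3 N plus 0.3 N per mm. With the cover shut the cross bar clears the catch at a depth of 4 to 17 mm that differs every time and cannot be seen, and 0.7 mm farther meets a firm rubber buffer (30 N per mm): feel for it. Locked, the spring lifts it back 2.5 mm into a notch, so it stays in by 1.5 to 14.5 mm.
- stud_turn (a joint): turn of the stud in rad, growing clockwise seen from above: about 0 at the start (wing along the extractor's x), locked at about 1.57 (wing along its y; the notch takes it from about 1.35), end stop 1.64. Needs less than 0.15 N m once fully in.
- ring_box: bystander: closed white ring box, 57 x 57 x 42 mm, origin at the centre of its underside
- torch: bystander: upright hand torch, black body 52 mm across and 122 mm tall with a short steel nozzle, origin at the centre of its underside
- solder_block: bystander: cream ceramic soldering block on four feet, 100 x 75 x 24 mm, origin at the centre of its underside

How it is judged:
By the outcome, as a careful person would: the job done as asked, in the order asked, and still so for the second after the job is handed in, with the robot touching nothing.
It also fails if it takes over 72 s, if anything falls off the work surface, if the arm or the gripper's body presses on something with over 40 N, if the wrist force passes 120 N, or if a joint passes its speed limit or range.

### The arm

A 7-joint arm with a two-finger parallel gripper is mounted at the origin on the work surface. World frame = base frame: x ahead of the robot, y to its left, z up, the work surface at z = 0. Lengths are in m, angles in rad, forces in N, time in s.
With the tool pointing down it reaches from about 0.425 to 0.875 m from the base axis. Payload 9.9 kg.
Tool frame: the origin (TCP) lies on the centre line of the jaws, within the pads' length; the fingertips stand 25 mm ahead of it and the grasp point (between the pads) lies 6 mm ahead of it (arm.tcp_to_tips is the distance from the TCP to the fingertips, in m); z points along the fingers, y is the line along which they close (so a half turn about z gives the same grasp; the last joint's range is limited). The gripper opens to 85 mm and grips with 20 to 120 N. Pads are 22 mm wide; open, the fingers measure 114 mm over their backs; the gripper's body (76 mm by 85 mm) begins 54 mm behind the grasp point. The pads swing forward as they close: fully open they stand 13 mm farther back than shut.
Start: joints at [-1.208, 0.576, 0.025, 1.437, -0.015, 1.129, -0.057], TCP at [0.292, 0.609, 0.256] pointing down, gripper open.
Joint ranges: [-2.76, 2.76], [-0.34, 2.15], [-1.52, 1.57], [0.19, 2.46], [-1.09, 4.23], [0.17, 1.99], [-2.82, 2.82]. Speed limits (rad/s): [2.22, 2.22, 3.01, 3.01, 3.14, 3.14, 3.14].

### API

Orientations are given as a rotation vector (axis times angle).
In Python, from workcell import get_obs, viewer, order, arm gives the robot as it stands.
- The arm moves only by the tool apply_moves, never from a script. Its argument "plan" is a list of rows, each a list of 3 entries, a list of its own where there are three numbers: the closure, from 0 (fully open) to 1 (shut), then the shift along the tool's x, y, z in mm, then the turn about the tool's z in rad. A call has 1 to 12 rows; each row shifts and turns the commanded pose from where the row before left it, along the tool's axes as they then stand; what a row does not reach is not made up. A row lasts 1/12 s, in which the tool goes at most 41.7 mm and 7.16 degrees, less where a joint would pass 70% of its speed; a pose out of reach is approached as far as the arm can. A call with a gripper value outside its range is refused whole. The fingers move at their own pace and stop on an object; the grip force is fixed at half the most. Time passes only in rows, so rows that do not move let the fingers close. It gives the time, the measured TCP pose, the force, the opening and the grip force at its end, in the units of the state.
- get_obs(): the state, without advancing time (a new reading comes with each control period).
- viewer.get_image(name): name is "scene" or "side" or "wrist"; returns a dict with "image" (384x512x3 uint8, red, green, blue), "fx", "fy", "cx", "cy" (pixels), "rvec" (rotation vector, rad) and "tvec" (3), from world to camera coordinates, as OpenCV has them. Camera axes: x right, y down, z forward; pixel columns grow to the right and rows downward; lengths in m; the calibration is good to about 2 mm. A picture is of the moment at which its call begins. There is no depth.
- order.close_job(): hands the job in; it is judged then, once.
The state is a dict: "clock": time; "joints": joint angles; "dq": joint speeds; "joint_torque": joint torques, N m; "eef_pos": TCP position; "tool_rot": TCP orientation; "wrist_force": force on the tool from outside, world axes, zero at the start; "ft_torque": the same for the moment, N m; "grip_width": finger opening in m; "grip_force": force on a finger pad.
Only numpy, scipy, OpenCV 4.12 (cv2) and the standard library are available. Lean on these libraries where they do the work, as an engineer would, in place of code of your own. Each camera call takes 0.05 s, during which the arm holds its last target. There are 200 camera calls.

## Working session

There is one attempt and no reset: what is moved stays moved. The work goes in short steps, Python scripts to look and compute and a tool call to move; the robot and the scene stay as the last step left them, time stands still between calls to the robot, and variables do not carry over. Pictures are saved under pics/ and viewed, at most 10 in all, crops included, and the job is handed in when it is done.

Besides the shell and the picture viewer there is one more tool, called after "Call:" as a command line: name --argument value ..., lists and objects as JSON in quotes. apply_moves: Moves the arm, as the interface text tells. Its arguments: {"type":"object","properties":{"plan":{"type":"array","items":{"type":"array"}}},"required":["plan"]}

```bash
mkdir -p pics; ls
python3 - <<'E'
from workcell import get_obs, viewer, order, arm
import cv2,numpy as np
o=get_obs();print(o)
for n in ["scene","side"]:
    d=viewer.get_image(n);cv2.imwrite(f"pics/{n}0.png",d["image"][:,:,::-1])
    R=cv2.Rodrigues(np.array(d["rvec"]))[0];print(n,d["fx"],d["cx"],d["cy"],-R.T@np.array(d["tvec"]),R[2])
E
```

```text
pics
{'clock': 0.0, 'joints': array([-1.20778771,  0.57650975,  0.02485096,  1.43788367, -0.01503773,
        1.1289957 , -0.05652559]), 'dq': array([ 2.22003676e-04, -3.85207750e-04,  5.85034703e-04,  5.69087046e-04,
       -4.34175483e-06,  2.17734870e-04, -1.12558344e-03]), 'joint_torque': array([-1.68936658e-03, -7.65743279e+01,  2.25009285e+00, -2.85966647e+01,
        1.53077109e-02,  1.24982873e-02, -2.01871910e-05]), 'eef_pos': array([0.29147348, 0.60838308, 0.25546639]), 'tool_rot': array([-6.95973957e-01, -3.06321734e+00,  2.48642157e-03]), 'wrist_force': array([-0.63505058, -0.41157677, -0.71732797]), 'ft_torque': array([ 0.03967538, -0.02606144, -0.0267123 ]), 'grip_force': 0.0, 'grip_width': 0.08538324920098274}
scene 376.61688700305564 257.84322977909034 192.16868125451407 [ 1.05928232 -0.14140383  0.97454135] [-0.46899688  0.24038589 -0.84985678]
side 475.67162345617146 253.6438228940669 191.54915897723924 [ 0.16581881 -0.78604719  1.02632714] [ 0.29344051  0.67288175 -0.67906025]
```

View pics/scene0.png

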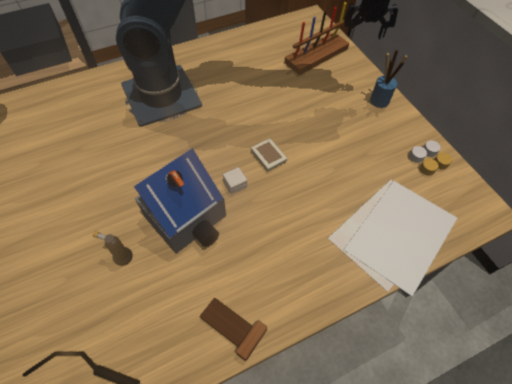

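View pics/side0.png

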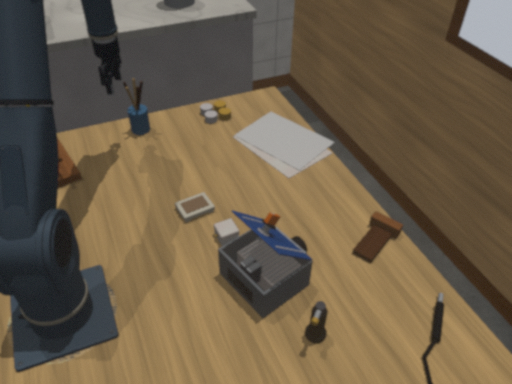

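Run:
```python
import cv2
a=cv2.imread("pics/scene0.png")[135:275,90:270];b=cv2.imread("pics/side0.png")[190:350,190:340]
cv2.imwrite("pics/c1.png",cv2.resize(a,None,fx=4,fy=4,interpolation=2));cv2.imwrite("pics/c2.png",cv2.resize(b,None,fx=3.75,fy=3.75,interpolation=2))
```

```text
(no output)
```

View pics/c1.png

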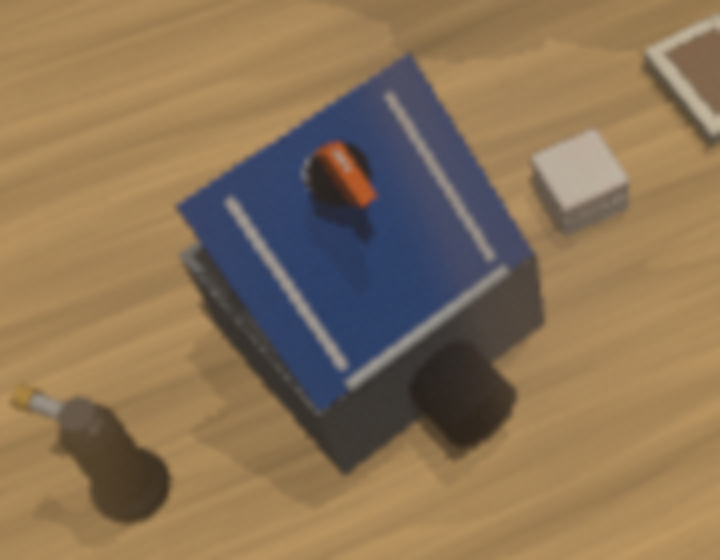

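View pics/c2.png

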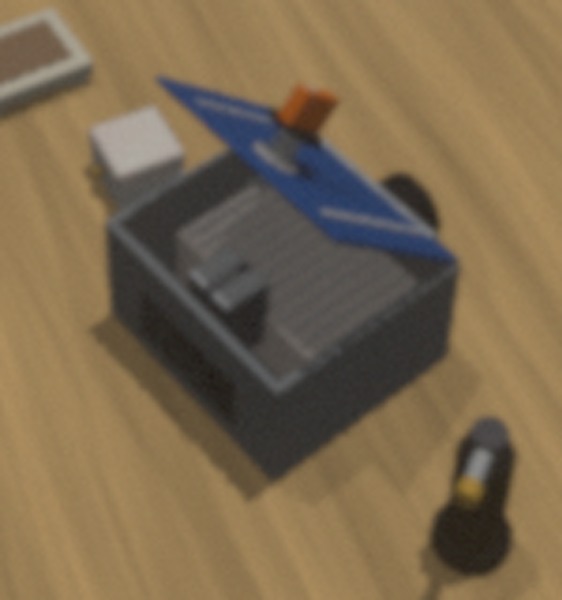

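```bash
cat > h.py <<'E'
from workcell import get_obs, viewer, order, arm
import cv2,numpy as np
from scipy.optimize import least_squares
from scipy.spatial.transform import Rotation as Ro
def proj(d,P): return cv2.projectPoints(np.array(P,float).reshape(-1,3),np.array(d["rvec"]),np.array(d["tvec"]),np.array([[d["fx"],0,d["cx"]],[0,d["fy"],d["cy"]],[0,0,1.]]),None)[0][:,0]
def cov(q,a):  # hinge frame -> extractor
    q=np.array(q,float);c,s=np.cos(a),np.sin(a)
    return np.array([.078+c*q[0]+s*q[2],q[1],.1-s*q[0]+c*q[2]])
def W(p,P): return np.r_[p[:2],0]+Ro.from_euler('z',p[2]).as_matrix()@P
E
cat > fit.py <<'E'
from h import *
A=lambda u,v:(90+u/4-.4,135+v/4-.4); B=lambda u,v:(190+u/3.75-.4,190+v/3.75-.4)
S=viewer.get_image("scene");D=viewer.get_image("side")
ob=[(S,A(178,207),'c',(-.158,-.088,.005)),(S,A(412,55),'c',(-.158,.088,.005)),(S,A(318,412),'c',(0,-.088,.005)),(S,A(535,258),'c',(0,.088,.005)),
(S,A(345,472),'b',(.08,-.09,0)),(S,A(545,323),'b',(.08,.09,0)),
(D,B(275,390),'b',(-.08,-.09,.1)),(D,B(112,225),'b',(-.08,.09,.1)),(D,B(457,262),'b',(.08,-.09,.1)),(D,B(272,480),'b',(-.08,-.09,0)),
(D,B(160,77),'c',(-.158,.088,.0025)),(D,B(337,240),'c',(-.158,-.088,0))]
f=lambda p:np.concatenate([proj(d,W(p,np.array(P) if k=='b' else cov(P,p[3])))[0]-uv for d,uv,k,P in ob])
r=least_squares(f,[.5,.0,0.,.5],loss='soft_l1')
p=r.x;print(p,np.round(f(p).reshape(-1,2),1))
np.save("p.npy",p)
print("stud",W(p,cov((-.123,0,.0575),p[3])),"edge",W(p,cov((-.158,0,.005),p[3])), "shut stud",W(p,cov((-.123,0,.0575),0)))
print("edge+-60",W(p,cov((-.150,.06,.005),p[3])),W(p,cov((-.150,-.06,.005),p[3])))
E
python3 fit.py
```

```text
[ 0.50194329 -0.09253857  0.27634935  0.76523469] [[-0.3 -1.1]
 [ 0.7 -1.1]
 [ 0.4 -0.2]
 [ 0.6 -1.1]
 [-0.3  0.8]
 [ 0.5  0.1]
 [ 0.8  0.8]
 [-1.2 -1.6]
 [ 1.8  1.2]
 [ 0.7  0.6]
 [-0.  -0.7]
 [ 0.1  0.8]]
stud [ 0.52995897 -0.08459316  0.22667301] edge [ 0.4706868  -0.1014031   0.21305369] shut stud [ 0.45865068 -0.10481661  0.1575    ]
edge+-60 [ 0.45986692 -0.04210537  0.20751204] [ 0.49260836 -0.15755232  0.20751204]
```

```bash
cat >> h.py <<'E'
p=np.load("p.npy")
def L(q): return W(p,np.array(q,float))   # extractor-local -> world
def to(w,yaw=None):
    o=get_obs();R=Ro.from_rotvec(o["tool_rot"]).as_matrix()
    print("shift mm",np.round(R.T@(np.array(w)-o["eef_pos"])*1e3,1),"tilt",np.round(R[:2,2],4))
    y=np.arctan2(R[1,1],R[0,1]); t=p[2]+np.pi/2 if yaw is None else yaw
    print("turn",round(-((t-y+np.pi)%(2*np.pi)-np.pi),3),"F",np.round(o["wrist_force"],1),"t",o["clock"],"local",np.round(Ro.from_euler('z',-p[2]).as_matrix()@(o["eef_pos"]-np.r_[p[:2],0]),4),"q",np.round(o["joints"],2))
E
python3 - <<'E'
from h import *
to([.52,.3,.32]); print(L([-.023,-.055,.26]),L([-.067,-.055,.13]))
# torch
d=viewer.get_image("scene");R=cv2.Rodrigues(np.array(d["rvec"]))[0];c=-R.T@d["tvec"]
v=R.T@np.array([(122.5-d["cx"])/d["fx"],(256-d["cy"])/d["fy"],1]);w=c-v*c[2]/v[2];print("torch",w, "local",Ro.from_euler('z',-p[2]).as_matrix()@(w-np.r_[p[:2],0]))
E
```

```text
shift mm [-339.3 -179.6  -64. ] tilt [-0.0004 -0.0009]
turn -0.723 F [-0.5  0.3  0.4] t 0.2 local [-0.0111  0.7319  0.2558] q [-1.21  0.58  0.02  1.44 -0.01  1.13 -0.06]
[ 0.49482245 -0.1517272   0.26      ] [ 0.4524919  -0.16373239  0.13      ]
torch [ 0.54843428 -0.29067341  0.        ] local [-0.00933315 -0.20330204  0.        ]
```

Call:
apply_moves --plan '[[1,[-28,-15,-6],0],[1,[-28,-15,-6],0],[1,[-28,-15,-6],0],[1,[-28,-15,-6],0],[1,[-28,-15,-6],0],[1,[-28,-15,-6],0],[1,[-28,-15,-6],0],[1,[-28,-15,-6],0],[1,[-28,-15,-6],0],[1,[-28,-15,-4],0],[1,[-28,-15,-4],0],[1,[-28,-15,0],0]]'

```text
clock: 1.25
eef_pos: [0.5179, 0.3, 0.3192]
tool_rot: [0.696, 3.063, 0.002]
wrist_force: [1.7, 0.6, 1.3]
grip_width: 0.0004
grip_force: 0.0
```

Call:
apply_moves --plan '[[1,[0,0,0],-0.12],[1,[0,0,0],-0.12],[1,[0,0,0],-0.12],[1,[0,0,0],-0.12],[1,[0,0,0],-0.12],[1,[0,0,0],-0.12],[1,[0,0,0],0],[1,[0,0,0],0]]'

```text
clock: 1.92
eef_pos: [0.5169, 0.301, 0.3182]
tool_rot: [0.422, -3.113, -0.0]
wrist_force: [-0.5, -0.5, -0.2]
grip_width: 0.0002
grip_force: 0.0
```

```bash
python3 -c "
from h import *
to(L([-.023,-.055,.26]))"
```

```text
shift mm [ 141.7 -430.6   58.2] tilt [-0.0003  0.    ]
turn -0.007 F [-0.5 -0.5 -0.2] t 1.9167 local [0.1218 0.3746 0.3182] q [-0.55  0.41 -0.09  1.55  0.04  1.18  1.2 ]
```

Call:
apply_moves --plan '[[1,[11,-36,0],0],[1,[12,-36,0],0],[1,[12,-36,0],0],[1,[12,-36,0],0],[1,[12,-36,0],0],[1,[12,-36,0],0],[1,[12,-36,0],0],[1,[12,-36,0],0],[1,[12,-36,0],0],[1,[12,-36,0],0],[1,[12,-36,0],0],[1,[11,-34,0],0]]'

```text
clock: 2.92
eef_pos: [0.4956, -0.1533, 0.3186]
tool_rot: [-0.42, 3.113, -0.001]
wrist_force: [0.9, -0.4, 0.6]
grip_width: 0.0001
grip_force: 0.0
```

Call:
apply_moves --plan '[[1,[0,0,15],0],[1,[0,0,15],0],[1,[0,0,15],0],[1,[0,0,12],0],[1,[0,0,0],0],[1,[0,0,0],0]]'

```text
clock: 3.42
eef_pos: [0.496, -0.151, 0.2612]
tool_rot: [0.424, -3.112, -0.0]
wrist_force: [-0.1, -0.4, 0.2]
grip_width: 0.0001
grip_force: 0.0
```

```bash
python3 -c "
from h import *
to(L([-.067,-.055,.13]))
d=viewer.get_image('side');cv2.imwrite('pics/s1.png',cv2.resize(d['image'][150:350,150:400,::-1],None,fx=3,fy=3))"
```

```text
shift mm [ 45.2  -0.7 131.2] tilt [-0.001   0.0001]
turn -0.006 F [-0.1 -0.4  0.2] t 3.4167 local [-0.0217 -0.0547  0.2612] q [ 0.16  0.34  0.07  1.84 -0.03  0.96  2.08]
```

View pics/s1.png

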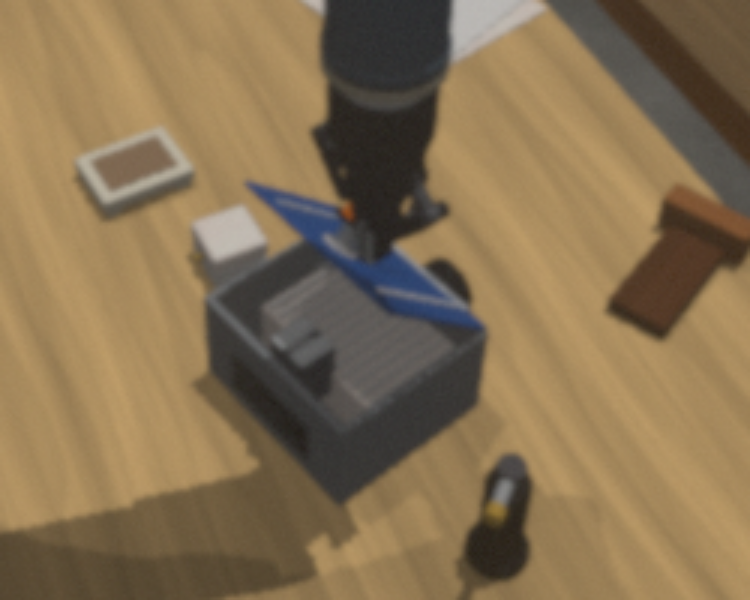

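Call:
apply_moves --plan '[[1,[0,-8,6],0],[1,[0,0,10],0],[1,[2,0,8],0],[1,[5,0,8],0],[1,[5,0,8],0],[1,[5,0,8],0],[1,[5,0,8],0],[1,[5,0,8],0],[1,[4,0,8],0],[1,[4,0,8],0],[1,[4,0,8],0],[1,[3,0,8],0]]'

```text
clock: 4.47
eef_pos: [0.4575, -0.1702, 0.1645]
tool_rot: [-0.428, 3.112, 0.0]
wrist_force: [1.2, 0.5, 1.4]
grip_width: -0.0003
grip_force: 0.6
```

```bash
python3 -c "
from h import *
to(L([-.067,-.063,.13]))"
```

```text
shift mm [ 3.1 -0.4 34.5] tilt [0.     0.0001]
turn -0.003 F [1.2 0.5 1.4] t 4.4667 local [-0.0639 -0.0626  0.1645] q [ 0.22  0.42  0.06  2.04 -0.04  0.68  2.14]
```

Call:
apply_moves --plan '[[1,[1,0,7],0],[1,[1,0,7],0],[1,[0,0,6],0],[1,[0,0,5],0],[1,[0,0,4],0],[1,[0,0,2],0],[1,[0,0,0],0]]'

```text
clock: 5.05
eef_pos: [0.456, -0.1706, 0.1339]
tool_rot: [0.428, -3.112, -0.0]
wrist_force: [-0.0, 0.6, -0.5]
grip_width: 0.0001
grip_force: 0.0
```

Call:
apply_moves --plan '[[1,[0,0,1],0],[1,[0,0,1],0],[1,[0,0,0],0]]'

```text
clock: 5.3
eef_pos: [0.4562, -0.1707, 0.1324]
tool_rot: [-0.428, 3.112, -0.0]
wrist_force: [-0.4, -0.2, 0.5]
grip_width: 0.0002
grip_force: 0.0
```

```bash
python3 -c "
from h import *
d=viewer.get_image('side');e=viewer.get_image('scene')
cv2.imwrite('pics/s2.png',np.hstack([cv2.resize(d['image'][180:330,170:320,::-1],(400,400)),cv2.resize(e['image'][120:270,110:260,::-1],(400,400))]))"
```

```text
(no output)
```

View pics/s2.png

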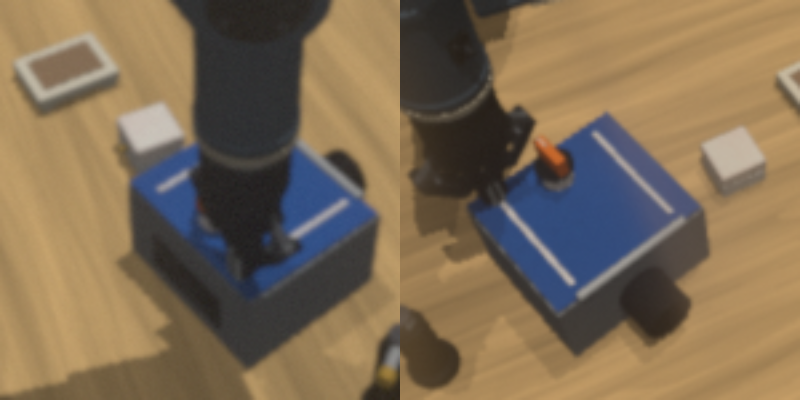

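The cover is almost shut (in the left view its free edge lies close to the rim), with the fingertips on it. I'll push on until the force rises.

Call:
apply_moves --plan '[[1,[0,0,1],0],[1,[0,0,1],0],[1,[0,0,0],0]]'

```text
clock: 5.65
eef_pos: [0.456, -0.1707, 0.1302]
tool_rot: [-0.428, 3.112, -0.0]
wrist_force: [0.1, 0.4, 0.1]
grip_width: -0.0
grip_force: 0.0
```

Call:
apply_moves --plan '[[1,[0,0,1],0],[1,[0,0,0.5],0],[1,[0,0,0],0]]'

```text
clock: 5.9
eef_pos: [0.4561, -0.1708, 0.1299]
tool_rot: [-0.427, 3.111, -0.0]
wrist_force: [-4.4, 1.8, 19.7]
grip_width: -0.0001
grip_force: 9.4
```

Call:
apply_moves --plan '[[1,[0,0,-3],0],[1,[0,0,-20],0],[1,[0,0,-30],0],[1,[0,0,-30],0],[0,[0,0,-25],0],[0,[-10,20,0],0],[0,[-10,20,0],0],[0,[0,20,0],0],[0,[0,0,0],0],[0,[0,0,0],0]]'

```text
clock: 6.73
eef_pos: [0.4589, -0.1067, 0.2368]
tool_rot: [0.431, -3.112, -0.0]
wrist_force: [0.2, 0.3, 0.2]
grip_width: 0.0722
grip_force: 0.0
```

```bash
python3 -c "
from h import *
to(L([-.045,0,.1605]))
d=viewer.get_image('wrist');o=get_obs();np.savez('w.npz',**{k:d[k] for k in('fx','fy','cx','cy','rvec','tvec')})
e=viewer.get_image('scene');s=viewer.get_image('side')
I=np.zeros((600,800,3),np.uint8);I[:384,:512]=d['image'][:,:,::-1]
I[384:584,:200]=cv2.resize(s['image'][190:290,190:290,::-1],(200,200))
I[:288,512:800]=cv2.resize(e['image'][155:251,130:226,::-1],(288,288))
cv2.imwrite('pics/w1.png',I)
for q in [(-.045,0,.1575),(-.065,0,.1575),(-.025,0,.1575)]: print(proj(d,L(q)),proj(e,L(q)),proj(s,L(q)))
"
```

```text
shift mm [-0.3  1.8 76.3] tilt [-0.0002  0.0001]
turn -0.001 F [0.2 0.3 0.2] t 6.7333 local [-0.0453 -0.0019  0.2368] q [ 0.09  0.3   0.05  1.98 -0.02  0.86  2.  ]
[[256.1370662  204.35427126]] [[165.96443769 175.14265255]] [[251.35979483 247.83416399]]
[[256.14200259 179.01191908]] [[161.6383833  170.41446656]] [[244.76414763 251.86917088]]
[[256.13240636 228.27693748]] [[170.35878027 179.94547451]] [[257.84796202 243.86490994]]
```

View pics/w1.png

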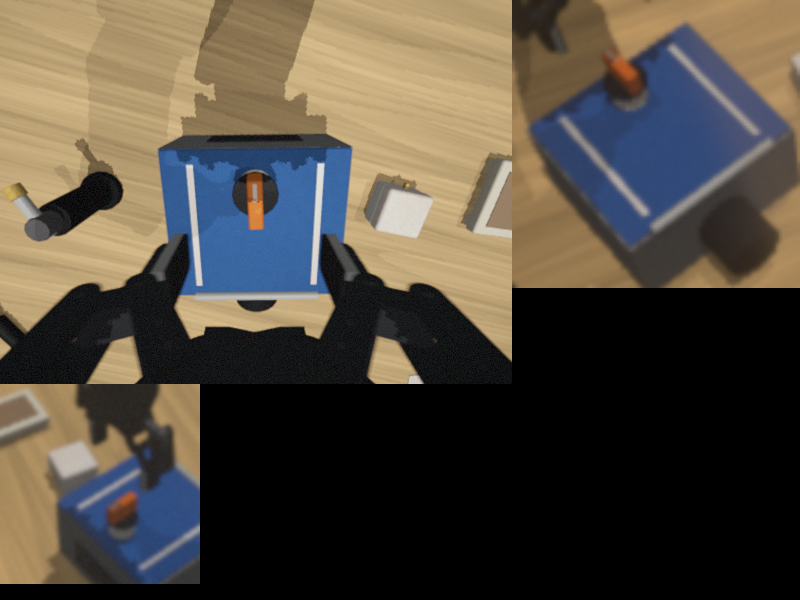

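The cover is shut. In the wrist view the wing spans cols 248–264 and rows 175–229, against a predicted column of 256 and rows 179–228. Next I'll refine with a colour mask.

```bash
python3 -c "
from h import *
d=viewer.get_image('wrist');h=cv2.cvtColor(d['image'],cv2.COLOR_RGB2HSV)
m=cv2.inRange(h,(4,150,60),(16,255,255));m[:150]=0;m[245:]=0;m[:,:235]=0;m[:,275:]=0
ys,xs=np.nonzero(m);print(xs.min(),xs.max(),ys.min(),ys.max(),cv2.minAreaRect(np.c_[xs,ys].astype(np.float32)))
for r in range(170,234,4): print(r,d['image'][r,256],np.nonzero(m[r])[0][[0,-1]] if m[r].any() else '')
for z in(.1575,.1315):
  for x in(-.065,-.025): print(z,x,proj(d,L([x,-.006,z])),proj(d,L([x,.006,z])))
"
```

```text
249 266 173 228 ((257.46038818359375, 200.5886688232422), (55.425899505615234, 16.071773529052734), 87.51044464111328)
170 [105 104 104] 
174 [109  56  18] [251 263]
178 [107  53  15] [249 264]
182 [149  79  29] [249 264]
186 [156 154 148] [249 264]
190 [158 155 149] [249 264]
194 [155 152 148] [250 265]
198 [145 144 138] [250 265]
202 [206 167 148] [250 265]
206 [214 132  62] [250 265]
210 [214 133  64] [250 265]
214 [213 132  61] [251 265]
218 [215 134  63] [252 265]
222 [213 132  62] [252 265]
226 [213 130  61] [252 265]
230 [122 104 134] 
0.1575 -0.065 [[250.31208255 179.48686363]] [[266.59834291 179.41071499]]
0.1575 -0.025 [[250.79709945 228.71528823]] [[266.17127004 228.64963478]]
0.1315 -0.065 [[250.76668153 170.70308516]] [[265.30209417 170.63407208]]
0.1315 -0.025 [[251.17932441 215.3474635 ]] [[264.98381308 215.28699428]]
```

Call:
apply_moves --plan '[[0,[0,2,15],0],[0,[0,0,15],0],[0,[0,0,15],0],[0,[0,0,15],0],[0,[0,0,10],0],[0,[0,0,4],0],[0,[0,0,1],0],[0,[0,0,0],0],[0,[0,0,0],0]]'

```text
clock: 7.68
eef_pos: [0.4588, -0.1059, 0.1623]
tool_rot: [-0.427, 3.112, -0.0]
wrist_force: [0.2, 0.2, 0.5]
grip_width: 0.0853
grip_force: 0.0
```

```bash
python3 -c "
from h import *
to(L([-.045,0,.1605]))"
```

```text
shift mm [-0.1  1.1  1.8] tilt [ 0.0007 -0.0002]
turn -0.004 F [0.2 0.2 0.5] t 7.6833 local [-0.0451 -0.0011  0.1623] q [ 0.1   0.4   0.04  2.08 -0.03  0.66  2.  ]
```

Call:
apply_moves --plan '[[0,[0,1,1],0],[0.7,[0,0,0],0],[0.7,[0,0,0],0],[0.7,[0,0,0],0],[0.8,[0,0,0],0],[0.9,[0,0,0],0],[1,[0,0,0],0],[1,[0,0,0],0],[1,[0,0,0],0]]'

```text
clock: 8.43
eef_pos: [0.4583, -0.1054, 0.161]
tool_rot: [-0.427, 3.112, -0.001]
wrist_force: [0.3, -3.6, 3.4]
grip_width: 0.0112
grip_force: 62.1
```

```bash
python3 -c "
from h import *
to(L([-.045,0,.1605]));print(get_obs()['ft_torque'],get_obs()['grip_width'])"
```

```text
shift mm [-0.5  0.5  0.5] tilt [ 0.0004 -0.0008]
turn -0.004 F [ 0.3 -3.6  3.4] t 8.4333 local [-0.0455 -0.0005  0.161 ] q [ 0.1   0.4   0.04  2.09 -0.02  0.65  2.  ]
[-0.9263644   0.10347704 -0.05128522] 0.011164203643872526
```

Call:
apply_moves --plan '[[1,[0,-0.5,1],0],[1,[0,0,1],0],[1,[0,0,1],0],[1,[0,0,0],0],[1,[0,0,0],0]]'

```text
clock: 8.85
eef_pos: [0.4584, -0.1054, 0.1578]
tool_rot: [0.427, -3.112, 0.001]
wrist_force: [-0.4, -3.8, 4.6]
grip_width: 0.0104
grip_force: 62.3
```

Call:
apply_moves --plan '[[1,[0,0,0.4],0],[1,[0,0,0.4],0],[1,[0,0,0],0],[1,[0,0,0],0]]'

```text
clock: 9.18
eef_pos: [0.4584, -0.1054, 0.1571]
tool_rot: [-0.427, 3.112, -0.001]
wrist_force: [-1.1, -6.0, 3.7]
grip_width: 0.0104
grip_force: 62.3
```

Call:
apply_moves --plan '[[1,[0,0,0.4],0],[1,[0,0,0.4],0],[1,[0,0,0],0],[1,[0,0,0],0]]'

```text
clock: 9.52
eef_pos: [0.4584, -0.1054, 0.1562]
tool_rot: [-0.427, 3.112, -0.001]
wrist_force: [-0.5, -5.0, 3.8]
grip_width: 0.0108
grip_force: 62.4
```

Call:
apply_moves --plan '[[1,[0,-0.3,0.4],0],[1,[0,0,0.4],0],[1,[0,0,0],0],[1,[0,0,0],0]]'

```text
clock: 9.85
eef_pos: [0.4584, -0.1054, 0.1554]
tool_rot: [0.428, -3.112, 0.0]
wrist_force: [-1.6, -4.2, 4.2]
grip_width: 0.0104
grip_force: 62.4
```

Call:
apply_moves --plan '[[1,[0,-0.3,0.4],0],[1,[0,0,0.4],0],[1,[0,0,0],0],[1,[0,0,0],0]]'

```text
clock: 10.18
eef_pos: [0.4584, -0.1055, 0.1545]
tool_rot: [0.428, -3.112, -0.0]
wrist_force: [-1.4, -3.0, 4.0]
grip_width: 0.0103
grip_force: 62.5
```

Call:
apply_moves --plan '[[1,[0,-0.2,0.4],0],[1,[0,0,0.4],0],[1,[0,0,0],0],[1,[0,0,0],0]]'

```text
clock: 10.52
eef_pos: [0.4585, -0.1056, 0.1537]
tool_rot: [0.428, -3.112, -0.001]
wrist_force: [-2.5, -1.5, 5.3]
grip_width: 0.0109
grip_force: 62.5
```

Call:
apply_moves --plan '[[1,[0,0,0.4],0],[1,[0,0,0.4],0],[1,[0,0,0],0],[1,[0,0,0],0]]'

```text
clock: 10.85
eef_pos: [0.4585, -0.1057, 0.1529]
tool_rot: [0.428, -3.112, -0.0]
wrist_force: [-2.0, -0.7, 4.3]
grip_width: 0.0109
grip_force: 62.5
```

Call:
apply_moves --plan '[[1,[0,0,0.4],0],[1,[0,0,0.4],0],[1,[0,0,0],0],[1,[0,0,0],0]]'

```text
clock: 11.18
eef_pos: [0.4585, -0.1057, 0.1522]
tool_rot: [0.428, -3.112, -0.0]
wrist_force: [-2.7, 0.6, 4.4]
grip_width: 0.0108
grip_force: 62.5
```

Call:
apply_moves --plan '[[1,[0,0,0.4],0],[1,[0,0,0.4],0],[1,[0,0,0],0],[1,[0,0,0],0]]'

```text
clock: 11.52
eef_pos: [0.4585, -0.1057, 0.1514]
tool_rot: [0.428, -3.112, -0.0]
wrist_force: [-2.7, 0.7, 5.3]
grip_width: 0.011
grip_force: 62.5
```

Call:
apply_moves --plan '[[1,[0,0,0.4],0],[1,[0,0,0.4],0],[1,[0,0,0],0],[1,[0,0,0],0]]'

```text
clock: 11.85
eef_pos: [0.4585, -0.1057, 0.1506]
tool_rot: [0.428, -3.112, -0.0]
wrist_force: [-3.4, 0.1, 5.0]
grip_width: 0.0107
grip_force: 62.6
```

Call:
apply_moves --plan '[[1,[0,0,0.4],0],[1,[0,0,0.4],0],[1,[0,0,0],0],[1,[0,0,0],0]]'

```text
clock: 12.18
eef_pos: [0.4585, -0.1057, 0.1502]
tool_rot: [-0.428, 3.112, 0.0]
wrist_force: [-5.4, 1.5, 11.7]
grip_width: 0.0106
grip_force: 63.7
```

Force jumped from 5 to 11.7 N with the travel halved, so this is the buffer. I'll turn while holding it there.

Call:
apply_moves --plan '[[1,[0,0,0],0.05],[1,[0,0,0],0.07],[1,[0,0,0],0.08],[1,[0,0,0],0]]'

```text
clock: 12.52
eef_pos: [0.4586, -0.1057, 0.1502]
tool_rot: [-0.107, 3.14, 0.0]
wrist_force: [-4.0, 0.9, 12.8]
grip_width: 0.0107
grip_force: 63.6
```

```bash
python3 -c "
from h import *
to(L([-.045,0,.15]));print(get_obs()['ft_torque'])"
```

```text
shift mm [-0.1  0.8  0.2] tilt [0.0003 0.0003]
turn -0.208 F [-4.   0.9 12.8] t 12.5167 local [-0.0453 -0.0008  0.1502] q [ 0.06  0.42  0.1   2.1  -0.07  0.62  1.84]
[ 0.41375128  1.05182397 -0.02831594]
```

Call:
apply_moves --plan '[[1,[0,0,-0.1],0.08],[1,[0,0,0],0.08],[1,[0,0,0],0.08],[1,[0,0,0],0.08],[1,[0,0,0],0.08],[1,[0,0,0],0]]'

```text
clock: 13.02
eef_pos: [0.4587, -0.1055, 0.1503]
tool_rot: [0.518, 3.098, 0.001]
wrist_force: [-4.3, 1.7, 11.1]
grip_width: 0.0107
grip_force: 63.5
```

```bash
python3 -c "
from h import *
to(L([-.045,0,.15]));print(get_obs()['ft_torque'])"
```

```text
shift mm [0.2 0.7 0.3] tilt [0.0003 0.0003]
turn -0.608 F [-4.3  1.7 11.1] t 13.0167 local [-0.0452 -0.0007  0.1503] q [-0.03  0.43  0.22  2.1  -0.15  0.63  1.53]
[ 0.55638881  0.91288196 -0.10362365]
```

Turning freely (about −0.1 N m) with the depth held.

Call:
apply_moves --plan '[[1,[0,0,0],0.08],[1,[0,0,0],0.08],[1,[0,0,0],0.08],[1,[0,0,0],0.08],[1,[0,0,0],0.08],[1,[0,0,0],0]]'

```text
clock: 13.52
eef_pos: [0.4588, -0.1054, 0.1503]
tool_rot: [1.123, 2.934, 0.001]
wrist_force: [-4.1, 3.4, 12.0]
grip_width: 0.0106
grip_force: 63.5
```

```bash
python3 -c "
from h import *
to(L([-.045,0,.15]));print(get_obs()['ft_torque'])"
```

```text
shift mm [0.5 0.3 0.3] tilt [0.0006 0.0005]
turn -1.008 F [-4.1  3.4 12. ] t 13.5167 local [-0.045  -0.0006  0.1503] q [-0.11  0.44  0.34  2.1  -0.24  0.63  1.23]
[ 0.63200896  0.79786638 -0.05403097]
```

Call:
apply_moves --plan '[[1,[0,0,0],0.08],[1,[0,0,0],0.08],[1,[0,0,0],0.08],[1,[0,0,0],0.08],[1,[0,0,0],0.08],[1,[0,0,0],0.08],[1,[0,0,0],0.08],[1,[0,0,0],0]]'

```text
clock: 14.18
eef_pos: [0.4592, -0.1054, 0.1503]
tool_rot: [1.89, 2.509, 0.001]
wrist_force: [-2.4, 2.7, 12.1]
grip_width: 0.0107
grip_force: 63.5
```

```bash
python3 -c "
from h import *
to(L([-.045,0,.15]));print(get_obs()['ft_torque'])"
```

```text
shift mm [ 0.7 -0.3  0.3] tilt [0.001  0.0003]
turn -1.567 F [-2.4  2.7 12.1] t 14.1833 local [-0.0447 -0.0007  0.1503] q [-0.23  0.47  0.51  2.11 -0.37  0.65  0.81]
[ 0.71106893  0.54288617 -0.04655748]
```

Call:
apply_moves --plan '[[1,[0,0,-0.5],0],[1,[0,0,-0.5],0],[1,[0,0,-0.5],0],[1,[0,0,-0.5],0],[1,[0,0,-0.5],0],[1,[0,0,-0.5],0],[1,[0,0,0],0],[1,[0,0,0],0]]'

```text
clock: 14.85
eef_pos: [0.459, -0.1055, 0.153]
tool_rot: [1.884, 2.514, 0.001]
wrist_force: [-0.0, 3.8, 3.5]
grip_width: 0.0109
grip_force: 62.5
```

```bash
python3 -c "
from h import *
to(L([-.045,0,.15]));print(get_obs()['ft_torque'])"
```

```text
shift mm [ 0.7 -0.2  3. ] tilt [0.0007 0.0003]
turn -1.563 F [-0.   3.8  3.5] t 14.85 local [-0.0448 -0.0007  0.153 ] q [-0.23  0.46  0.51  2.1  -0.36  0.66  0.81]
[ 0.99028284 -0.19444537  0.02173869]
```

Call:
apply_moves --plan '[[0.8,[0,0,0],0],[0.6,[0,0,0],0],[0.3,[0,0,0],0],[0,[0,0,0],0],[0,[0,0,0],0],[0,[0,0,0],0],[0,[0,0,0],0]]'

```text
clock: 15.43
eef_pos: [0.4585, -0.106, 0.1529]
tool_rot: [-1.885, -2.513, 0.0]
wrist_force: [0.3, 0.6, -0.9]
grip_width: 0.0853
grip_force: 0.0
```

Call:
apply_moves --plan '[[0,[0,0,-5],0],[0,[0,0,-15],0],[0,[0,0,-20],0],[0,[0,0,-20],0],[0,[0,0,-20],0],[0,[0,0,0],0],[0,[0,0,0],0]]'

```text
clock: 16.02
eef_pos: [0.4591, -0.1059, 0.2339]
tool_rot: [1.883, 2.512, 0.002]
wrist_force: [0.0, -0.4, 0.7]
grip_width: 0.0854
grip_force: 0.0
```

```bash
python3 -c "
from h import *
to(L([-.045,0,.15]))
d=viewer.get_image('wrist');e=viewer.get_image('scene');s=viewer.get_image('side')
I=np.zeros((600,800,3),np.uint8);I[:384,:512]=d['image'][:,:,::-1]
I[384:584,:200]=cv2.resize(s['image'][190:290,190:290,::-1],(200,200))
I[:288,512:800]=cv2.resize(e['image'][155:251,130:226,::-1],(288,288))
cv2.imwrite('pics/w2.png',I)
for z in(.1575,.1485): print(proj(d,[L([-.045,-.02,z]),L([-.045,.02,z])]))
"
```

```text
shift mm [ 1.2 -0.3 83.9] tilt [0.0024 0.0001]
turn -1.563 F [ 0.  -0.4  0.7] t 16.0167 local [-0.0449 -0.0012  0.2339] q [-0.31  0.35  0.6   2.   -0.26  0.86  0.71]
[[252.06786874 230.36013363]
 [252.32266931 180.58185396]]
[[252.12400249 225.27020803]
 [252.37172114 177.21530897]]
```

View pics/w2.png

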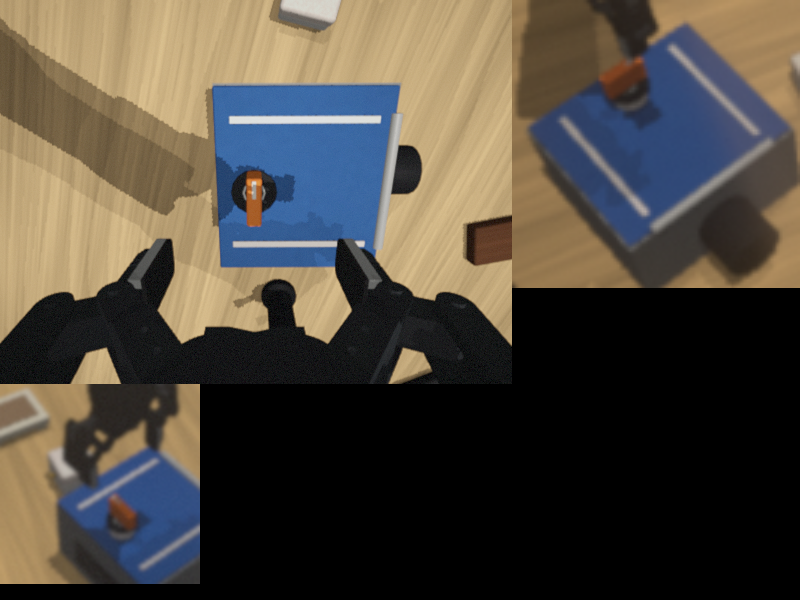

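The wing now lies along y, with its near end at about row 227 (225 expected if pressed in, 230 if out). I'll measure its depth.

```bash
python3 -c "
from h import *
def box(n,r):
  d=viewer.get_image(n);h=cv2.cvtColor(d['image'],cv2.COLOR_RGB2HSV);m=cv2.inRange(h,(3,140,60),(17,255,255));k=np.zeros_like(m);k[r[0]:r[1],r[2]:r[3]]=m[r[0]:r[1],r[2]:r[3]]
  ys,xs=np.nonzero(k);print(n,xs.min(),xs.max(),ys.min(),ys.max(),xs.mean().round(1),ys.mean().round(1))
  for D in(0,.0085,.0115):
    P=np.array([L([-.045+a,b,z-D]) for a in(-.006,.006) for b in(-.02,.02) for z in(.1575,.1315)]);q=proj(d,P);t=proj(d,L([-.045,0,.1445-D]));print(D,q.min(0).round(1),q.max(0).round(1),t.round(1))
box('wrist',(155,240,235,275));box('scene',(160,195,150,185));box('side',(235,265,235,265))
"
```

```text
wrist 247 263 172 227 255.3 200.0
0 [245.5 172.7] [262.2 232.1] [[253.7 201.6]]
0.0085 [245.9 170.2] [261.9 227.2] [[253.8 197.9]]
0.0115 [246.  169.3] [261.8 225.5] [[253.8 196.6]]
scene 159 173 174 186 166.1 180.1
0 [158.2 169.6] [175.3 186.2] [[166.9 177.9]]
0.0085 [158.9 171.5] [175.9 187.9] [[167.5 179.7]]
0.0115 [159.2 172.1] [176.  188.5] [[167.7 180.3]]
side 246 256 248 261 251.2 254.6
0 [244.2 241.7] [258.6 261.1] [[251.3 251.4]]
0.0085 [244.2 244. ] [258.6 263.4] [[251.3 253.7]]
0.0115 [244.2 244.8] [258.6 264.2] [[251.3 254.5]]
```

The stud is still in by about 8.5 mm, locked, and the gripper is clear. Handing in.

```bash
python3 -c "
from workcell import order
print(order.close_job())"
```

```text
the job is handed in; nothing more can be done
None
```

The cover is shut, and the orange stud was pressed to the buffer, turned a quarter clockwise, and now stays in by itself at about 8.5 mm by the camera images; the ring box, torch and soldering block were not touched, and the job was handed in at about 16 s.

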